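# Free the stuck pusher of a push slicer and lock it home

### The arm

A 6-joint arm with a two-finger parallel gripper is mounted at the origin on the work surface. World frame = base frame: x ahead of the robot, y to its left, z up, the work surface at z = 0. Lengths are in m, angles in rad, forces in N, time in s.
With the tool pointing down it reaches from about 0.3 to 0.875 m from the base axis. Payload 6.4 kg.
Tool frame: the origin (TCP) lies midway between the tips of the shut fingers; the grasp point (between the pads) lies 19 mm behind it; x points along the fingers, y is the direction in which the jaws open and shut, and the axes are right-handed (so a half turn about x gives the same grasp; the last joint's range is limited). The gripper opens to 85 mm and grips with 20 to 120 N. Pads are 22 mm wide; open, the fingers measure 114 mm over their backs; the gripper's body (76 mm by 85 mm) begins 54 mm behind the grasp point. The pads swing forward as they close: fully open they stand 13 mm farther back than shut.
Start: joints at [0.951, 0.181, 1.607, -0, 1.354, -0.206], TCP at [0.231, 0.526, 0.231] pointing down, gripper open.
Joint ranges: [-2.99, 2.99], [-0.89, 2.07], [0.3, 2.58], [-1.14, 4.28], [0, 2.63], [-3.12, 3.12]. Speed limits (rad/s): [2.57, 2.57, 3.01, 3.14, 3.14, 3.14].

### API

Orientations are given as a unit quaternion [w, x, y, z].
In Python, from bench import ctrl gives the robot as it stands.
- The arm moves only by the tool servo_tool, never from a script. Its argument "targets" is a list of rows, each a list of 7 numbers: the turn, a rotation vector about the tool's x, y, z in rad, then the shift along the tool's x, y, z in mm, then the opening, from -1 (shut) to 1 (fully open). A call has exactly 8 rows; each row is the pose to reach, as a shift and turn from the pose measured when the call began, along the tool's axes at that moment; what a row does not reach only later rows make up. A row lasts 1/8 s, in which the tool goes at most 62.5 mm and 10.7 degrees, less where a joint would pass 70% of its speed; a pose out of reach is approached as far as the arm can. A call with a gripper value outside its range is refused whole. The fingers move at their own pace and stop on an object; the grip force is fixed at half the most. Time passes only in rows, so rows that repeat a pose let the fingers close, or fill a call up. It gives the time, the measured TCP pose, the force and the opening at its end, in the units of the state.
- ctrl.get_obs(): the state, without advancing time (a new reading comes with each control period).
- ctrl.camera(name): name is "scene" or "top"; returns a dict with "pixels" (384x512x3 uint8, blue, green, red), "intrinsics" (3x3 intrinsics, pixels), "R" (3x3) and "t" (3): a world point X has camera coordinates R X + t. Camera axes: x right, y down, z forward; pixel columns grow to the right and rows downward; lengths in m; the calibration is good to about 2 mm. A picture is of the moment at which its call begins. There is no depth.
- ctrl.hand_in(): hands the job in, once; it reports no verdict.
The state is a dict: "time_s": time; "q": joint angles; "dq": joint speeds; "joint_efforts": joint torques, N m; "eef_pos": TCP position; "eef_rot": TCP orientation; "wrist_force": force on the tool from outside, world axes, zero at the start; "torque": the same for the moment, N m; "opening": opening from 0.0 (shut) to 1.0 (fully open).
Only numpy, scipy, OpenCV 4.12 (cv2) and the standard library are available. Lean on these libraries where they do the work, as an engineer would, in place of code of your own. Each camera call takes 0.05 s, during which the arm holds its last target.

### The job

The pusher of the hand slicer has stuck on its rails. Push it from behind with closed fingers (do not clamp it, and never press on it harder than about 30 N) until it breaks free, go on slowly, well under 0.15 m/s, until it is fully home against the stop hidden inside the blade head, and only then swing the latch right across the rails behind it. Leave the pusher home, let go of everything and leave the jar, bowls, bottles and tools around it where they stand.

Things in the scene. Friction and masses are not known exactly. Their poses are not given: they have to be found in the camera images.
- rail_frame (a point): the slicer: middle of its aluminium base's top, 30 mm above the table (base 400 x 200 mm). x runs along the two guide rods (28 mm either side of the middle, tops 50 mm up) the way the pusher must go, y to the latch's side, z up. The closed blade head, 166 mm wide, top 158 mm above the table, spans x 72 to 193 mm. A 53 mm high end block closes the rods at x -175 to -189 mm.
- plate_back (a point): on the middle line of the flat upright back face of the pusher's aluminium plate, the face to push on, 90 mm above the table. The plate is 90 mm wide across the rods, 12 mm thick, from 50 to 120 mm above the table. White fins stand in front of it; only the low rods lie behind it. It starts 110 to 130 mm behind rail_frame.
- pusher: the pusher, about 0.65 kg; origin at table height under plate_back, axes as rail_frame. It only slides along x. At first it is stuck and takes about 10 to 18 N; with the plate's back face between x -100 and -65 mm of rail_frame it suddenly breaks free and then takes 4 to 5 N. It meets the hidden stop with that face between x -20 and 20 mm: where differs each time and cannot be seen.
- stop_buffer (a joint): compression of the spring buffer on the hidden stop, m: 0 while untouched, 0.006 when the pusher is fully home. It adds about 2 N over its 6 mm, then meets rigid metal and the push rises steeply. The pusher stays home when left.
- latch (a joint): angle of the latch arm, rad: 0 alongside the rails, 1.57 right across them behind the pusher (its stop). It turns about a vertical axis, counter-clockwise from above, with light friction (about 1.5 N at the peg), and stays where it is left. It runs into the pusher's plate if that is not home.
- latch_peg (a point): centre of the upright black peg on the latch arm's free end, 16 mm in diameter, standing from 68 to 118 mm above the table; this point is 95 mm above the table, 90 mm from the latch's pivot. At the start it is at x -130 mm, y 80 mm of rail_frame, closed at x -40 mm, y -10 mm. The flat steel arm below it is 14 mm wide and lies from 62 to 68 mm above the table.
- latch_pivot (a point): the axis of the latch, at x -40 mm, y 80 mm of rail_frame, on a 24 mm wide boss whose top is 74 mm above the table; the point is 95 mm above the table.
- sauce_jar: amber glass jar, 68 mm wide, 110 mm tall, behind the slicer; leave alone; origin under its foot
- dip_bowl: small white bowl, 90 mm wide, 45 mm tall, near the blade head on the robot's side; leave alone
- brush: brush lying on the table between the slicer and the robot; leave alone
- squeeze_a: white bottle, 64 mm wide, 170 mm tall; leave alone
- spice_tub: black tub, 84 mm wide, 150 mm tall; leave alone
- mix_bowl: white bowl, 140 mm wide, 70 mm tall; leave alone
- spatula: spatula lying on the table; leave alone

How it is judged:
By the outcome, as a careful person would: the job done as asked, in the order asked, and still so for the second after the job is handed in, with the robot touching nothing.
It also fails if it takes over 64 s, if anything falls off the work surface, if the arm or the gripper's body presses on something with over 40 N, if the wrist force passes 120 N, or if a joint passes its speed limit or range.

## Working session

There is one attempt and no reset: what is moved stays moved. The work goes in short steps, Python scripts to look and compute and a tool call to move; the robot and the scene stay as the last step left them, time stands still between calls to the robot, and variables do not carry over. Pictures are saved under pics/ and viewed, and the job is handed in when it is done.

Besides the shell and the picture viewer there is one more tool, called after "Emit:" by a JSON object that holds its "api" and its "payload", one argument or row to a line. servo_tool: Moves the arm, as the interface text tells. Its arguments: {"type":"object","properties":{"targets":{"type":"array","items":{"type":"array","items":{"type":"number"}}}},"required":["targets"]}

```bash
ls; mkdir -p pics
python3 - <<'E'
from bench import ctrl
import cv2,numpy as np
o=ctrl.get_obs()
for k,v in o.items(): print(k,v)
for n in("scene","top"):
    c=ctrl.camera(n); cv2.imwrite(f"pics/{n}0.png",c["pixels"]); print(n,c["intrinsics"],c["R"],c["t"])
    np.savez(f"{n}0.npz",**c)
E
```

```text
pics
time_s 0.0
q [ 9.50699607e-01  1.81538201e-01  1.60798803e+00 -1.32433770e-05
  1.35378210e+00 -2.06283129e-01]
dq [-0.00075044 -0.00129088  0.00246888 -0.00062889  0.00154955 -0.00132049]
joint_efforts [-5.31097467e-04 -4.44884741e+01 -3.51335227e+01 -4.69856477e-04
  9.47392109e-03  1.15741273e-05]
eef_pos [0.23086956 0.52602885 0.2303954 ]
eef_rot [ 0.69178551  0.14470512  0.69226426 -0.14581986]
wrist_force [0.47705959 0.52719616 0.11845865]
torque [ 0.01114612 -0.05509233 -0.05398865]
opening 1.0016493488188583
scene [[347.95187334   0.         257.48052172]
 [  0.         347.95187334 191.5254614 ]
 [  0.           0.           1.        ]] [[ 0.83723231  0.54677416  0.00894827]
 [ 0.36065668 -0.53979723 -0.76062193]
 [-0.41105817  0.64004451 -0.64913343]] [-0.45945048 -0.12147265  1.47906191]
top [[468.35691538   0.         258.24873866]
 [  0.         468.35691538 188.84804263]
 [  0.           0.           1.        ]] [[ 0.01263748 -0.99987316  0.00969273]
 [-0.98409229 -0.01415476 -0.1770932 ]
 [ 0.17720794 -0.00730053 -0.98414635]] [-0.00998178  0.56763943  1.31744556]
```

View pics/scene0.png

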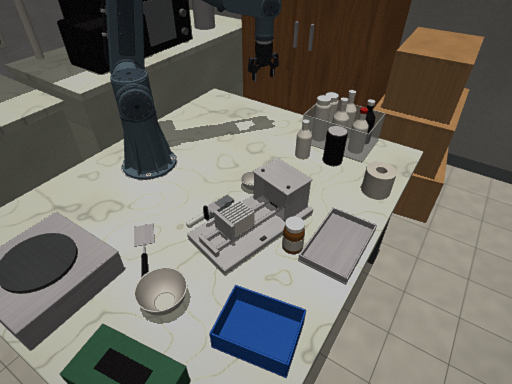

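View pics/top0.png

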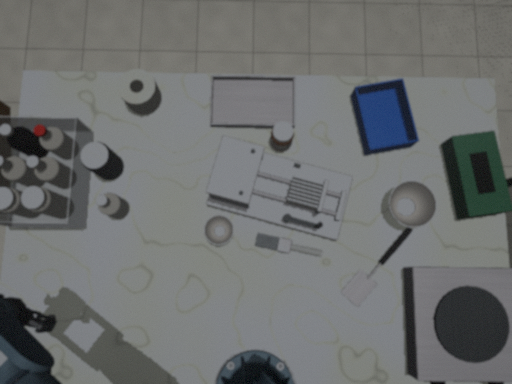

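Run:
```python
import cv2
a=cv2.imread("pics/top0.png")[125:255,195:365]; cv2.imwrite("pics/topz.png",cv2.resize(a,None,fx=4.6,fy=4.6,interpolation=cv2.INTER_CUBIC))
a=cv2.imread("pics/scene0.png")[150:275,180:330]; cv2.imwrite("pics/scz.png",cv2.resize(a,None,fx=4.8,fy=4.8,interpolation=cv2.INTER_CUBIC))
```

```text
(no output)
```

View pics/topz.png

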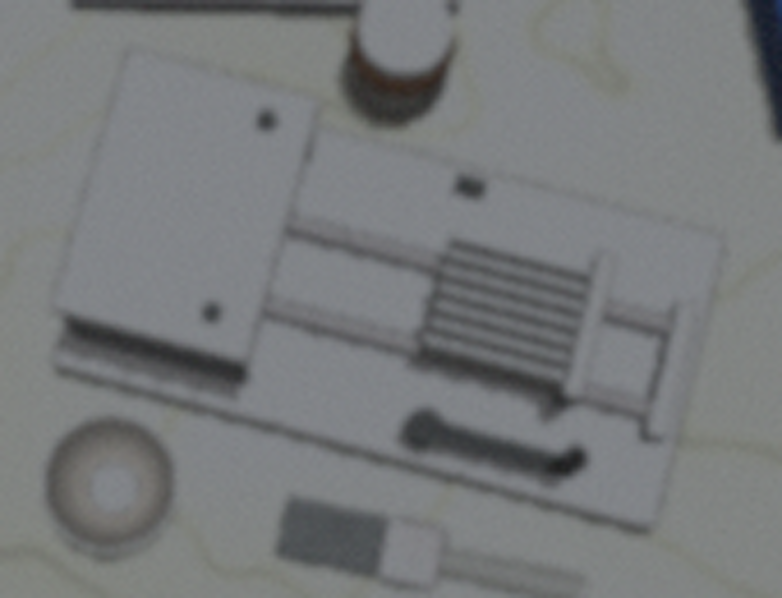

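View pics/scz.png

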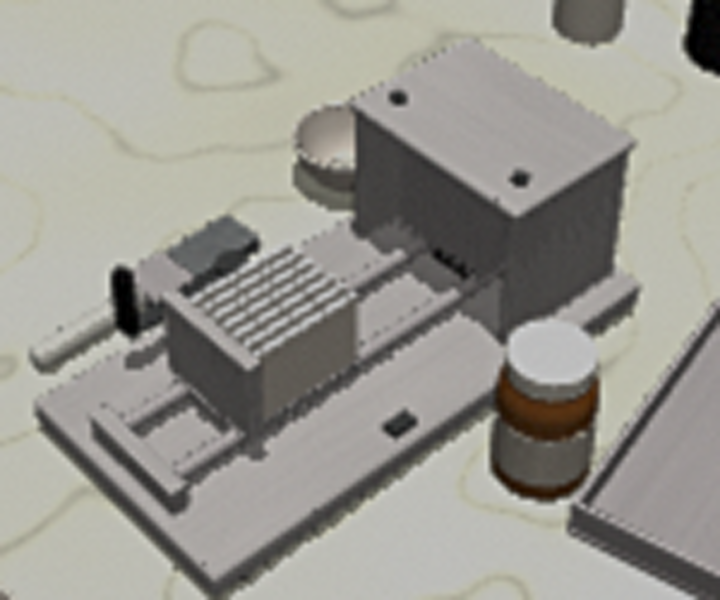

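```bash
cat > h.py <<'E'
import numpy as np
def ray(c,u,v,z):
    K,R,t=c["intrinsics"],c["R"],c["t"]; C=-R.T@t
    d=R.T@np.linalg.solve(K,[u,v,1]); return C+d*(z-C[2])/d[2]
def proj(c,X):
    p=c["intrinsics"]@(c["R"]@X+c["t"]); return p[:2]/p[2]
T=dict(np.load("top0.npz")); S=dict(np.load("scene0.npz"))
zt=lambda U,V,z: ray(T,195+(U+.5)/4.6-.5,125+(V+.5)/4.6-.5,z)
zs=lambda U,V,z: ray(S,180+(U+.5)/4.8-.5,150+(V+.5)/4.8-.5,z)
E
python3 - <<'E'
from h import *
P=lambda n,p: print(n,np.round(p,4))
for n,U,V,z in [("baseRT",720,238,.03),("baseRB",650,522,.03),("baseLB",58,362,.03),("headLT",130,48,.158),("headRT",316,100,.158),("headRB",245,362,.158),("headLB",64,306,.158),
 ("plateT",606,256,.12),("plateB",578,398,.12),("boss",420,430,.074),("peg",573,458,.118),("peg68",560,468,.07)]: P(n,zt(U,V,z))
for n,U,V,z in [("s base near",213,590,.03),("s base L",38,407,.03),("s plate L",165,297,.12),("s plate R",255,365,.12),("peg top",122,270,.118),("head L",352,100,.158),("head near",515,215,.158),("head R",632,147,.158),("head far",470,40,.158),("jar",546,482,.0)]: P(n,zs(U,V,z))
E
```

```text
baseRT [ 0.6134 -0.2793  0.03  ]
baseRB [ 0.4288 -0.2307  0.03  ]
baseLB [0.526  0.1473 0.03  ]
headLT [0.697  0.0974 0.158 ]
headRT [ 0.6666 -0.0138  0.158 ]
headRB [0.5087 0.0257 0.158 ]
headLB [0.5403 0.1318 0.158 ]
plateT [ 0.5823 -0.1911  0.12  ]
plateB [ 0.4954 -0.1732  0.12  ]
boss [ 0.4803 -0.0818  0.074 ]
peg [ 0.4596 -0.1701  0.118 ]
peg68 [ 0.4584 -0.1686  0.07  ]
s base near [ 0.6215 -0.291   0.03  ]
s base L [ 0.4317 -0.2369  0.03  ]
s plate L [ 0.5001 -0.1751  0.12  ]
s plate R [ 0.5847 -0.192   0.12  ]
peg top [ 0.4588 -0.1691  0.118 ]
head L [0.5112 0.0267 0.158 ]
head near [ 0.6687 -0.0176  0.158 ]
head R [0.7004 0.0892 0.158 ]
head far [0.543 0.137 0.158]
jar [ 0.7398 -0.0806  0.    ]
```

Run:
```python
from h import *
from scipy.optimize import least_squares
L=[]
for U,V,z,m in [(720,238,.03,(-200,-100)),(650,522,.03,(-200,100)),(58,362,.03,(200,100)),(130,48,.158,(193,-83)),(316,100,.158,(72,-83)),(245,362,.158,(72,83)),(64,306,.158,(193,83)),(420,430,.074,(-40,80)),(573,458,.118,(-130,80))]: L.append((zt(U,V,z)[:2],m))
for U,V,z,m in [(213,590,.03,(-200,-100)),(38,407,.03,(-200,100)),(352,100,.158,(72,83)),(515,215,.158,(72,-83)),(632,147,.158,(193,-83)),(470,40,.158,(193,83)),(122,270,.118,(-130,80))]: L.append((zs(U,V,z)[:2],m))
W=np.array([a for a,_ in L]);M=np.array([b for _,b in L])/1000
def f(p):
    c,s=np.cos(p[2]),np.sin(p[2]);return ((M@np.array([[c,s],[-s,c]])+p[:2]-W)).ravel()
r=least_squares(f,[.5,-.1,1.3],loss='soft_l1',f_scale=.003);print(r.x,np.round(r.fun.reshape(-1,2)*1000,1).tolist())
p=r.x;c,s=np.cos(p[2]),np.sin(p[2]);R=np.array([[c,-s],[s,c]])
for w in [zt(606,256,.12),zt(578,398,.12),zs(165,297,.12),zs(255,365,.12),zt(573,458,.118),zs(122,270,.118)]: print("slicer frame mm",np.round(R.T@(w[:2]-p[:2])*1000,1))
```

```text
[ 0.57094233 -0.06652738  1.31147516] [[2.9, -6.1], [-5.8, -3.4], [-0.4, 5.1], [3.7, 1.3], [3.0, -4.4], [0.4, -1.4], [-0.1, 9.5], [3.1, -2.9], [0.7, -1.6], [-5.1, 5.5], [-8.7, 2.7], [-2.0, -2.4], [1.0, -0.6], [0.3, 9.6], [-2.8, 4.3], [1.4, -2.6]]
slicer frame mm [-117.5  -42.9]
slicer frame mm [-122.4   45.6]
slicer frame mm [-123.1   40.7]
slicer frame mm [-117.8  -45.5]
slicer frame mm [-128.6   81.1]
slicer frame mm [-127.9   82.1]
```

```bash
cat >> h.py <<'E'
from scipy.spatial.transform import Rotation as Ro
O=np.array([.571,-.0665]); PSI=1.325
def s2w(x,y,z): # mm slicer, z table
    c,s=np.cos(PSI),np.sin(PSI); return np.array([O[0]+(c*x-s*y)/1e3,O[1]+(s*x+c*y)/1e3,z/1e3])
def w2s(p):
    c,s=np.cos(PSI),np.sin(PSI); d=(np.array(p[:2])-O)*1e3; return np.array([c*d[0]+s*d[1],-s*d[0]+c*d[1],p[2]*1e3])
def Rt(phi): # tool down, tool y at world yaw phi
    y=np.array([np.cos(phi),np.sin(phi),0]);x=np.array([0,0,-1.]);return Ro.from_matrix(np.c_[x,y,np.cross(x,y)])
def cur(o): q=o["eef_rot"]; return Ro.from_quat([q[1],q[2],q[3],q[0]])
def rel(o,pos,phi):
    R=cur(o); return (R.inv()*Rt(phi)).as_rotvec(), R.inv().apply(np.array(pos)-o["eef_pos"])*1e3
E
python3 - <<'E'
from h import *
from bench import ctrl
o=ctrl.get_obs(); R=cur(o).as_matrix(); print(R.round(3), "yaw y",np.arctan2(R[1,1],R[0,1]))
for phi in (PSI,PSI+np.pi/2,PSI-np.pi/2,PSI+np.pi):
  t,s=rel(o,s2w(-150,0,200),phi); print(phi,t.round(3),s.round(1))
print(s2w(-150,0,200))
E
```

```text
[[-0.001  0.402  0.916]
 [-0.001  0.916 -0.402]
 [-1.    -0.002 -0.   ]] yaw y 1.1570068445844381
1.325 [-0.168 -0.     0.001] [  31.1 -553.6  574.8]
2.8957963267948967 [-1.739e+00 -2.000e-03  1.000e-03] [  31.1 -553.6  574.8]
-0.2457963267948966 [1.403e+00 1.000e-03 2.000e-03] [  31.1 -553.6  574.8]
4.466592653589793 [2.974e+00 2.000e-03 1.000e-03] [  31.1 -553.6  574.8]
[ 0.53450068 -0.21199158  0.2       ]
```

Emit:
{"api": "servo_tool", "payload": {
  "targets": [
    [1.4, 0, 0, 0, -553, 575, -1],
    [1.4, 0, 0, 0, -553, 575, -1],
    [1.4, 0, 0, 0, -553, 575, -1],
    [1.4, 0, 0, 0, -553, 575, -1],
    [1.4, 0, 0, 0, -553, 575, -1],
    [1.4, 0, 0, 0, -553, 575, -1],
    [1.4, 0, 0, 0, -553, 575, -1],
    [1.4, 0, 0, 0, -553, 575, -1]
  ]
}}

```text
time_s: 1.1
eef_pos: [0.4218, 0.0622, 0.2312]
eef_rot: [-0.435, -0.557, -0.434, 0.558]
wrist_force: [0.4, 0.8, -0.6]
opening: 0.0
```

```bash
cat > st.py <<'E'
import sys
from h import *
from bench import ctrl
o=ctrl.get_obs(); c,s=np.cos(PSI),np.sin(PSI)
R=cur(o).as_matrix(); f=o["wrist_force"]
print("t",round(o["time_s"],2),"slicer",w2s(o["eef_pos"]).round(1),"phi",R[:,1].round(3),"x",R[:,0].round(3),"F slicer",np.round([c*f[0]+s*f[1],-s*f[0]+c*f[1],f[2]],2),"q6",o["q"][5].round(2),"op",round(o["opening"],3))
if len(sys.argv)>3:
  a=[float(v) for v in sys.argv[1:]]; phi=PSI+np.radians(a[3])
  t,sh=rel(o,s2w(*a[:3]),phi); print("turn",t.round(3),"shift",sh.round(1))
E
python3 st.py -150 0 200 -90
```

```text
t 1.1 slicer [ 88.5 176.  231.2] phi [ 0.97  -0.245 -0.   ] x [-0.    -0.001 -1.   ] F slicer [ 0.85 -0.24 -0.59] q6 0.11 op 0.0
turn [-0.001  0.001  0.   ] shift [ 31.5 176.3 238.2]
```

Emit:
{"api": "servo_tool", "payload": {
  "targets": [
    [0, 0, 0, 0, 176, 248, -1],
    [0, 0, 0, 0, 176, 248, -1],
    [0, 0, 0, 0, 176, 248, -1],
    [0, 0, 0, 0, 176, 248, -1],
    [0, 0, 0, 0, 176, 248, -1],
    [0, 0, 0, 0, 176, 248, -1],
    [0, 0, 0, 40, 176, 248, -1],
    [0, 0, 0, 80, 176, 248, -1]
  ]
}}

```text
time_s: 2.1
eef_pos: [0.5315, -0.2205, 0.1507]
eef_rot: [-0.435, -0.558, -0.434, 0.558]
wrist_force: [1.0, 0.7, 0.3]
opening: 0.004
```

```bash
python3 st.py -155 0 82 -90
python3 - <<'E'
from bench import ctrl
import cv2
for n,(a,b,c,d) in {"scene":(130,280,170,340),"top":(115,265,190,380)}.items():
    cv2.imwrite(f"pics/{n}1.png",cv2.resize(ctrl.camera(n)["pixels"][a:b,c:d],None,fx=4,fy=4,interpolation=cv2.INTER_CUBIC))
E
```

```text
t 2.1 slicer [-159.     0.8  150.7] phi [ 0.97  -0.244  0.   ] x [ 0.    -0.001 -1.   ] F slicer [ 0.95 -0.74  0.34] q6 -0.35 op 0.004
turn [-0.001  0.001 -0.   ] shift [68.7  0.8 -4.1]
```

View pics/scene1.png

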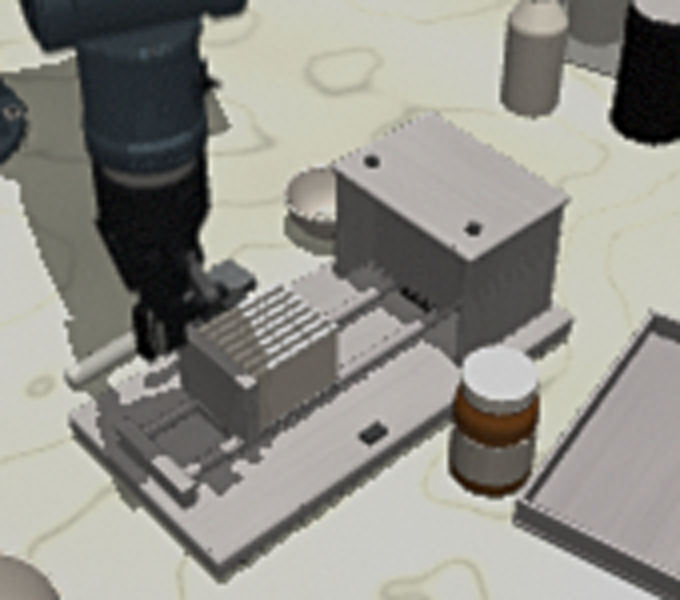

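View pics/top1.png

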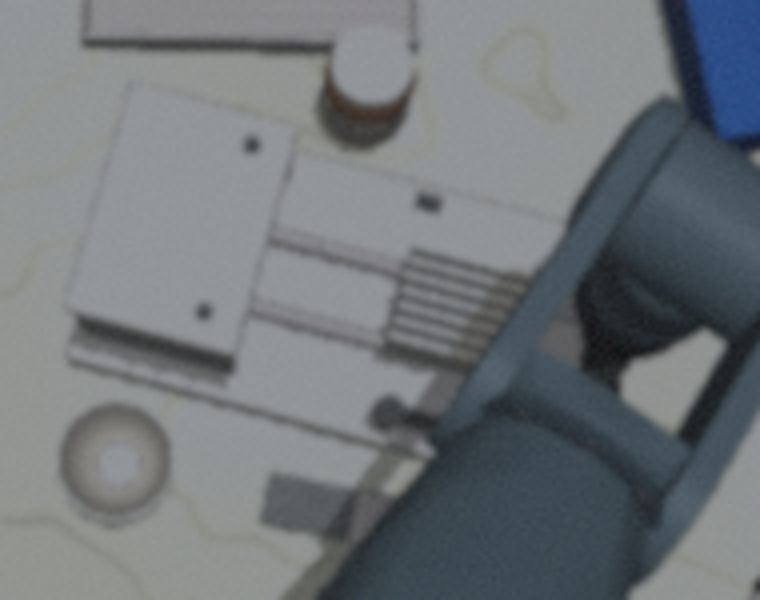

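The scene crop shows the closed fingers (about column 155, row 345) hanging behind the plate (edge from 190,345 to 255,385). They are clear of the end block, the peg and the jar. Next I go down and approach slowly.

Emit:
{"api": "servo_tool", "payload": {
  "targets": [
    [0, 0, 0, 25, 1, 0, -1],
    [0, 0, 0, 50, 1, 0, -1],
    [0, 0, 0, 69, 1, 0, -1],
    [0, 0, 0, 69, 1, 0, -1],
    [0, 0, 0, 69, 1, -4, -1],
    [0, 0, 0, 69, 1, -8, -1],
    [0, 0, 0, 69, 1, -12, -1],
    [0, 0, 0, 69, 1, -16, -1]
  ]
}}

```text
time_s: 3.2
eef_pos: [0.5328, -0.2024, 0.0779]
eef_rot: [-0.432, -0.556, -0.438, 0.559]
wrist_force: [0.4, -0.2, -0.5]
opening: 0.0
```

```bash
python3 st.py -130 0 82 -90
```

```text
t 3.2 slicer [-141.1    4.    77.9] phi [ 0.97  -0.244 -0.009] x [-0.008  0.005 -1.   ] F slicer [-0.06 -0.46 -0.5 ] q6 -0.32 op 0.0
turn [-0.001 -0.002  0.009] shift [ -4.1   4.  -11.1]
```

Emit:
{"api": "servo_tool", "payload": {
  "targets": [
    [0, 0, 0.009, -4, 4, -2, -1],
    [0, 0, 0.009, -4, 4, -4, -1],
    [0, 0, 0.009, -4, 4, -6, -1],
    [0, 0, 0.009, -4, 4, -8, -1],
    [0, 0, 0.009, -4, 4, -9, -1],
    [0, 0, 0.009, -4, 4, -10, -1],
    [0, 0, 0.009, -4, 4, -11, -1],
    [0, 0, 0.009, -4, 4, -12, -1]
  ]
}}

```text
time_s: 4.2
eef_pos: [0.5391, -0.194, 0.082]
eef_rot: [-0.435, -0.557, -0.434, 0.558]
wrist_force: [-2.7, -9.5, -0.9]
opening: -0.0
```

```bash
python3 st.py -130 0 82 -90
```

```text
t 4.2 slicer [-1.314e+02 -1.000e-01  8.200e+01] phi [ 0.97  -0.244 -0.   ] x [-0.    -0.001 -1.   ] F slicer [-9.89  0.35 -0.89] q6 -0.3 op -0.0
turn [-0.001  0.001  0.   ] shift [-0.  -0.1 -1.4]
```

Emit:
{"api": "servo_tool", "payload": {
  "targets": [
    [0, 0, 0, 0, 0, -3, -1],
    [0, 0, 0, 0, 0, -5, -1],
    [0, 0, 0, 0, 0, -7, -1],
    [0, 0, 0, 0, 0, -9, -1],
    [0, 0, 0, 0, 0, -11, -1],
    [0, 0, 0, 0, 0, -13, -1],
    [0, 0, 0, 0, 0, -15, -1],
    [0, 0, 0, 0, 0, -17, -1]
  ]
}}

```text
time_s: 5.2
eef_pos: [0.5428, -0.1798, 0.082]
eef_rot: [-0.436, -0.557, -0.433, 0.559]
wrist_force: [-2.1, -9.2, -1.2]
opening: 0.001
```

```bash
python3 st.py -120 0 82 -90
```

```text
t 5.2 slicer [-116.8   -0.2   82. ] phi [ 0.97  -0.245  0.   ] x [-0.001 -0.004 -1.   ] F slicer [-9.46 -0.26 -1.16] q6 -0.28 op 0.001
turn [-0.002  0.005 -0.   ] shift [ 0.  -0.2  3.2]
```

Emit:
{"api": "servo_tool", "payload": {
  "targets": [
    [0, 0.003, 0, 0, 0, -3, -1],
    [0, 0.003, 0, 0, 0, -5, -1],
    [0, 0.003, 0, 0, 0, -7, -1],
    [0, 0.003, 0, 0, 0, -9, -1],
    [0, 0.003, 0, 0, 0, -11, -1],
    [0, 0.003, 0, 0, 0, -13, -1],
    [0, 0.003, 0, 0, 0, -15, -1],
    [0, 0.003, 0, 0, 0, -17, -1]
  ]
}}

```text
time_s: 6.2
eef_pos: [0.5465, -0.1657, 0.082]
eef_rot: [-0.436, -0.557, -0.433, 0.559]
wrist_force: [-2.5, -9.8, -1.4]
opening: -0.001
```

```bash
python3 st.py -110 0 82 -90
```

```text
t 6.2 slicer [-102.1   -0.4   82. ] phi [ 0.969 -0.245  0.   ] x [-0.001 -0.005 -1.   ] F slicer [-1.007e+01  1.000e-02 -1.430e+00] q6 -0.25 op -0.001
turn [-0.002  0.005 -0.   ] shift [ 0.1 -0.4  7.9]
```

Emit:
{"api": "servo_tool", "payload": {
  "targets": [
    [0, 0.003, 0, 0, 0, -3, -1],
    [0, 0.003, 0, 0, 0, -5, -1],
    [0, 0.003, 0, 0, 0, -7, -1],
    [0, 0.003, 0, 0, 0, -9, -1],
    [0, 0.003, 0, 0, 0, -11, -1],
    [0, 0.003, 0, 0, 0, -13, -1],
    [0, 0.003, 0, 0, 0, -15, -1],
    [0, 0.003, 0, 0, 0, -17, -1]
  ]
}}

```text
time_s: 7.2
eef_pos: [0.5502, -0.1515, 0.082]
eef_rot: [-0.435, -0.557, -0.433, 0.56]
wrist_force: [-2.6, -9.5, 0.3]
opening: 0.004
```

```bash
python3 st.py -90 0 82 -90
```

```text
t 7.2 slicer [-87.5  -0.5  82. ] phi [ 0.969 -0.246  0.   ] x [-0.001 -0.005 -1.   ] F slicer [-9.89  0.23  0.33] q6 -0.22 op 0.004
turn [-0.003  0.006 -0.   ] shift [ 0.  -0.5  2.5]
```

Emit:
{"api": "servo_tool", "payload": {
  "targets": [
    [0, 0.003, 0, 0, 0, -3, -1],
    [0, 0.003, 0, 0, 0, -5, -1],
    [0, 0.003, 0, 0, 0, -7, -1],
    [0, 0.003, 0, 0, 0, -9, -1],
    [0, 0.003, 0, 0, 0, -11, -1],
    [0, 0.003, 0, 0, 0, -13, -1],
    [0, 0.003, 0, 0, 0, -15, -1],
    [0, 0.003, 0, 0, 0, -17, -1]
  ]
}}

```text
time_s: 8.2
eef_pos: [0.5545, -0.1349, 0.082]
eef_rot: [-0.435, -0.557, -0.434, 0.559]
wrist_force: [0.4, -4.6, -0.4]
opening: 0.004
```

```bash
python3 st.py -90 0 82 -90
```

```text
t 8.2 slicer [-70.3  -0.7  82. ] phi [ 0.969 -0.246  0.   ] x [-0.    -0.003 -1.   ] F slicer [-4.39 -1.51 -0.38] q6 -0.2 op 0.004
turn [-0.003  0.003 -0.   ] shift [ 0.  -0.6 19.7]
```

Emit:
{"api": "servo_tool", "payload": {
  "targets": [
    [0, 0.003, 0, 0, 0, -3, -1],
    [0, 0.003, 0, 0, 0, -5, -1],
    [0, 0.003, 0, 0, 0, -7, -1],
    [0, 0.003, 0, 0, 0, -9, -1],
    [0, 0.003, 0, 0, 0, -11, -1],
    [0, 0.003, 0, 0, 0, -13, -1],
    [0, 0.003, 0, 0, 0, -15, -1],
    [0, 0.003, 0, 0, 0, -17, -1]
  ]
}}

```text
time_s: 9.2
eef_pos: [0.5588, -0.1183, 0.0819]
eef_rot: [0.434, 0.558, 0.434, -0.558]
wrist_force: [0.6, -3.9, -0.6]
opening: 0.002
```

Emit:
{"api": "servo_tool", "payload": {
  "targets": [
    [0, 0.003, 0, 0, 0, -3, -1],
    [0, 0.003, 0, 0, 0, -5, -1],
    [0, 0.003, 0, 0, 0, -7, -1],
    [0, 0.003, 0, 0, 0, -9, -1],
    [0, 0.003, 0, 0, 0, -10, -1],
    [0, 0.003, 0, 0, 0, -11, -1],
    [0, 0.003, 0, 0, 0, -12, -1],
    [0, 0.003, 0, 0, 0, -13, -1]
  ]
}}

```text
time_s: 10.2
eef_pos: [0.5621, -0.1057, 0.082]
eef_rot: [0.434, 0.559, 0.435, -0.557]
wrist_force: [1.2, -4.9, -1.6]
opening: 0.001
```

```bash
python3 st.py -40 0 82 -90
```

```text
t 10.2 slicer [-40.2  -0.9  82. ] phi [ 0.969 -0.246  0.001] x [ 0.002  0.003 -1.   ] F slicer [-4.48 -2.4  -1.57] q6 -0.15 op 0.001
turn [-0.003 -0.003 -0.001] shift [-0.  -0.9 -0.2]
```

Emit:
{"api": "servo_tool", "payload": {
  "targets": [
    [0, 0, 0, 0, 0, -1, -1],
    [0, 0, 0, 0, 0, -2, -1],
    [0, 0, 0, 0, 0, -3, -1],
    [0, 0, 0, 0, 0, -4, -1],
    [0, 0, 0, 0, 0, -5, -1],
    [0, 0, 0, 0, 0, -6, -1],
    [0, 0, 0, 0, 0, -6, -1],
    [0, 0, 0, 0, 0, -6, -1]
  ]
}}

```text
time_s: 11.2
eef_pos: [0.5635, -0.0997, 0.082]
eef_rot: [0.434, 0.559, 0.435, -0.557]
wrist_force: [0.9, -2.9, -1.4]
opening: -0.002
```

```bash
python3 st.py
```

```text
t 11.2 slicer [-34.   -0.8  82. ] phi [ 0.969 -0.246  0.001] x [ 0.002  0.003 -1.   ] F slicer [-2.55 -1.57 -1.37] q6 -0.14 op -0.002
```

Emit:
{"api": "servo_tool", "payload": {
  "targets": [
    [0, 0, 0, 0, 0, -1, -1],
    [0, 0, 0, 0, 0, -2, -1],
    [0, 0, 0, 0, 0, -2, -1],
    [0, 0, 0, 0, 0, -3, -1],
    [0, 0, 0, 0, 0, -4, -1],
    [0, 0, 0, 0, 0, -4, -1],
    [0, 0, 0, 0, 0, -5, -1],
    [0, 0, 0, 0, 0, -6, -1]
  ]
}}

```text
time_s: 12.2
eef_pos: [0.565, -0.0938, 0.082]
eef_rot: [0.434, 0.559, 0.435, -0.557]
wrist_force: [1.0, -4.2, -2.0]
opening: 0.002
```

```bash
python3 st.py
```

```text
t 12.2 slicer [-28.   -0.9  82. ] phi [ 0.969 -0.246  0.001] x [ 0.002  0.003 -1.   ] F slicer [-3.85 -2.01 -1.99] q6 -0.13 op 0.002
```

Emit:
{"api": "servo_tool", "payload": {
  "targets": [
    [0, 0, 0, 0, 0, -1, -1],
    [0, 0, 0, 0, 0, -2, -1],
    [0, 0, 0, 0, 0, -2, -1],
    [0, 0, 0, 0, 0, -3, -1],
    [0, 0, 0, 0, 0, -4, -1],
    [0, 0, 0, 0, 0, -4, -1],
    [0, 0, 0, 0, 0, -5, -1],
    [0, 0, 0, 0, 0, -6, -1]
  ]
}}

```text
time_s: 13.2
eef_pos: [0.5665, -0.088, 0.082]
eef_rot: [0.434, 0.559, 0.435, -0.557]
wrist_force: [0.6, -5.0, -2.0]
opening: -0.0
```

```bash
python3 st.py
```

```text
t 13.2 slicer [-22.   -0.9  82. ] phi [ 0.969 -0.246  0.001] x [ 0.002  0.003 -1.   ] F slicer [-4.73 -1.78 -1.98] q6 -0.12 op -0.0
```

Emit:
{"api": "servo_tool", "payload": {
  "targets": [
    [0, 0, 0, 0, 0, -1, -1],
    [0, 0, 0, 0, 0, -2, -1],
    [0, 0, 0, 0, 0, -2, -1],
    [0, 0, 0, 0, 0, -3, -1],
    [0, 0, 0, 0, 0, -4, -1],
    [0, 0, 0, 0, 0, -4, -1],
    [0, 0, 0, 0, 0, -5, -1],
    [0, 0, 0, 0, 0, -6, -1]
  ]
}}

```text
time_s: 14.2
eef_pos: [0.568, -0.0822, 0.0821]
eef_rot: [0.434, 0.559, 0.435, -0.557]
wrist_force: [1.0, -3.9, -1.1]
opening: -0.003
```

```bash
python3 st.py
```

```text
t 14.2 slicer [-15.9  -0.9  82.1] phi [ 0.969 -0.246  0.001] x [ 0.002  0.003 -1.   ] F slicer [-3.56 -1.97 -1.15] q6 -0.11 op -0.003
```

Emit:
{"api": "servo_tool", "payload": {
  "targets": [
    [0, 0, 0, 0, 0, -1, -1],
    [0, 0, 0, 0, 0, -2, -1],
    [0, 0, 0, 0, 0, -2, -1],
    [0, 0, 0, 0, 0, -3, -1],
    [0, 0, 0, 0, 0, -4, -1],
    [0, 0, 0, 0, 0, -4, -1],
    [0, 0, 0, 0, 0, -5, -1],
    [0, 0, 0, 0, 0, -6, -1]
  ]
}}

```text
time_s: 15.2
eef_pos: [0.5694, -0.0765, 0.0821]
eef_rot: [0.434, 0.559, 0.435, -0.557]
wrist_force: [0.4, -4.0, -0.8]
opening: 0.003
```

```bash
python3 st.py
```

```text
t 15.2 slicer [-10.   -0.9  82.1] phi [ 0.969 -0.246  0.001] x [ 0.001  0.003 -1.   ] F slicer [-3.82 -1.36 -0.78] q6 -0.1 op 0.003
```

Emit:
{"api": "servo_tool", "payload": {
  "targets": [
    [0, 0, 0, 0, 0, -1, -1],
    [0, 0, 0, 0, 0, -2, -1],
    [0, 0, 0, 0, 0, -2, -1],
    [0, 0, 0, 0, 0, -3, -1],
    [0, 0, 0, 0, 0, -4, -1],
    [0, 0, 0, 0, 0, -4, -1],
    [0, 0, 0, 0, 0, -5, -1],
    [0, 0, 0, 0, 0, -5, -1]
  ]
}}

```text
time_s: 16.2
eef_pos: [0.5705, -0.0725, 0.0821]
eef_rot: [0.434, 0.559, 0.434, -0.557]
wrist_force: [0.1, -7.9, -1.4]
opening: 0.003
```

```bash
python3 st.py
```

```text
t 16.2 slicer [-5.9 -0.9 82.1] phi [ 0.969 -0.246  0.001] x [ 0.001  0.002 -1.   ] F slicer [-7.63 -1.98 -1.44] q6 -0.09 op 0.003
```

Emit:
{"api": "servo_tool", "payload": {
  "targets": [
    [0, 0, 0, 0, 0, -1, -1],
    [0, 0, 0, 0, 0, -1, -1],
    [0, 0, 0, 0, 0, -2, -1],
    [0, 0, 0, 0, 0, -2, -1],
    [0, 0, 0, 0, 0, -2, -1],
    [0, 0, 0, 0, 0, -3, -1],
    [0, 0, 0, 0, 0, -3, -1],
    [0, 0, 0, 0, 0, -3, -1]
  ]
}}

```text
time_s: 17.2
eef_pos: [0.5705, -0.0724, 0.0821]
eef_rot: [-0.435, -0.557, -0.434, 0.559]
wrist_force: [-3.3, -15.6, -0.8]
opening: 0.002
```

```bash
python3 st.py
```

```text
t 17.2 slicer [-5.8 -1.  82.1] phi [ 0.969 -0.246  0.   ] x [-0.001 -0.002 -1.   ] F slicer [-15.97  -0.62  -0.83] q6 -0.08 op 0.002
```

The tool stopped moving (0.1 mm for a 3 mm command) while the force went from 7.6 to 16 N. That is rigid metal, so the pusher is home with its face at about x +5 mm. I back straight off, rise, and go to the outer side of the peg.

Emit:
{"api": "servo_tool", "payload": {
  "targets": [
    [0, 0, 0, 0, 0, 10, -1],
    [0, 0, 0, 0, 0, 45, -1],
    [0, 0, 0, -40, 0, 50, -1],
    [0, 0, 0, -75, 0, 50, -1],
    [0.18, 0, 0, -75, -40, 80, -1],
    [0.36, 0, 0, -75, -80, 110, -1],
    [0.54, 0, 0, -75, -121, 124, -1],
    [0.72, 0, 0, -75, -121, 124, -1]
  ]
}}

```text
time_s: 18.2
eef_pos: [0.4201, -0.1614, 0.1568]
eef_rot: [-0.207, -0.675, -0.207, 0.677]
wrist_force: [-0.3, 0.8, -1.1]
opening: 0.003
```

```bash
python3 st.py -130 114 86 -180
python3 - <<'E'
from bench import ctrl
import cv2
for n,(a,b,c,d) in {"scene":(130,280,170,340),"top":(115,265,190,380)}.items():
    cv2.imwrite(f"pics/{n}2.png",cv2.resize(ctrl.camera(n)["pixels"][a:b,c:d],None,fx=4,fy=4,interpolation=cv2.INTER_CUBIC))
E
```

```text
t 18.2 slicer [-128.7  123.3  156.8] phi [ 0.56  -0.829 -0.001] x [-0.002  0.    -1.   ] F slicer [ 0.7   0.44 -1.13] q6 0.35 op 0.003
turn [0.84  0.002 0.   ] shift [70.8  7.9 -5.4]
```

View pics/scene2.png

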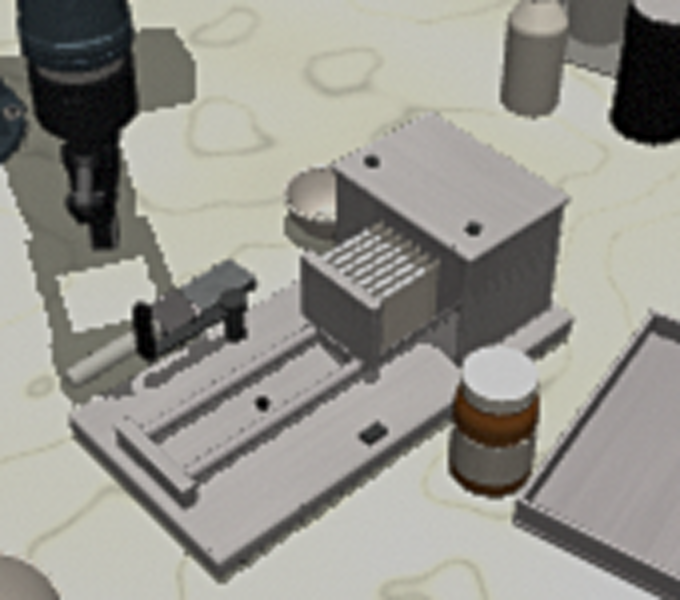

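View pics/top2.png

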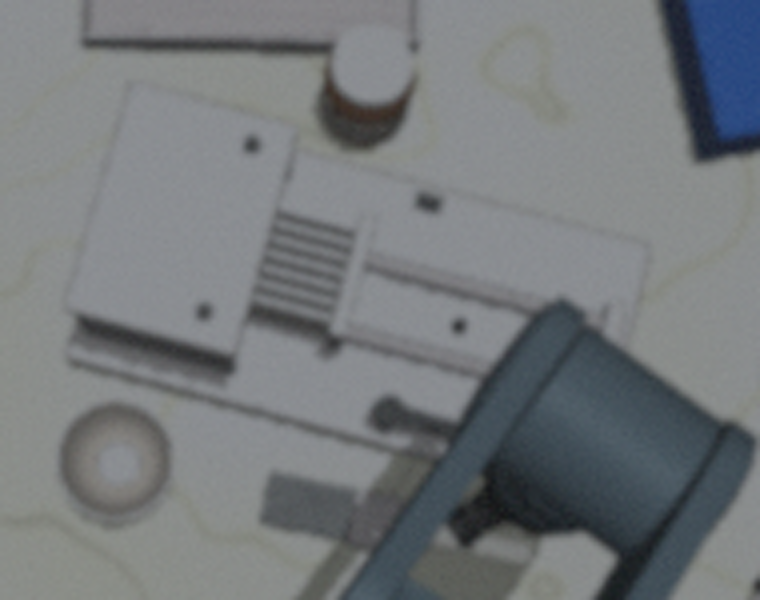

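The top view shows the pusher up against the blade head (plate edge from about 362,220 to 335,335). In the scene view the peg is undisturbed at about (145,330), and the jar and bowl are in place.

Emit:
{"api": "servo_tool", "payload": {
  "targets": [
    [0.18, 0, 0, 15, 0, 0, -1],
    [0.36, 0, 0, 30, 0, 0, -1],
    [0.54, 0, 0, 45, 0, 0, -1],
    [0.7, 0, 0, 60, 0, 0, -1],
    [0.84, 0, 0, 71, 0, 0, -1],
    [0.84, 0, 0, 71, 4, -3, -1],
    [0.84, 0, 0, 71, 8, -5, -1],
    [0.84, 0, 0, 71, 8, -5, -1]
  ]
}}

```text
time_s: 19.3
eef_pos: [0.4319, -0.1663, 0.0872]
eef_rot: [-0.083, 0.703, -0.084, -0.702]
wrist_force: [-0.3, 0.6, -0.7]
opening: -0.0
```

```bash
python3 st.py -130 95 86 -180
python3 - <<'E'
from h import *
from bench import ctrl
o=ctrl.get_obs()
for th in np.arange(0,1.7,.1):
    p=np.array([-40,80])-90*np.array([np.cos(th),np.sin(th)]); f=p-18*np.array([np.sin(th),-np.cos(th)])
    t,s=rel(o,s2w(*f,86),PSI-np.pi+th); print(round(th,1),f.round(1),t.round(2),s.round(1))
E
```

```text
t 19.3 slicer [-130.7  110.6   87.2] phi [-0.235 -0.972  0.002] x [ 0.001 -0.002 -1.   ] F slicer [ 0.47  0.4  -0.73] q6 1.18 op -0.0
turn [ 0.008 -0.002 -0.002] shift [  1.3  -0.5 -15.6]
0.0 [-130.   98.] [ 0.01 -0.   -0.  ] [  1.3  -0.6 -12.6]
0.1 [-131.3   88.9] [-0.09 -0.   -0.  ] [  1.3   0.9 -21.7]
0.2 [-131.8   79.8] [-0.19 -0.   -0.  ] [  1.3   1.4 -30.9]
0.3 [-131.3   70.6] [-0.29 -0.   -0.  ] [  1.3   1.  -40. ]
0.4 [-129.9   61.5] [-0.39 -0.   -0.  ] [  1.3  -0.4 -49.1]
0.5 [-127.6   52.6] [-0.49 -0.   -0.  ] [  1.3  -2.6 -58. ]
0.6 [-124.4   44. ] [-0.59 -0.   -0.  ] [  1.3  -5.7 -66.6]
0.7 [-120.4   35.8] [-0.69 -0.   -0.  ] [  1.3  -9.6 -74.9]
0.8 [-115.6   28. ] [-0.79 -0.   -0.  ] [  1.4 -14.4 -82.8]
0.9 [-110.    20.7] [-0.89 -0.   -0.  ] [  1.4 -19.9 -90.1]
1.0 [-103.8   14. ] [-0.99 -0.   -0.  ] [  1.4 -26.1 -96.9]
1.1 [-96.9   8. ] [-1.09 -0.   -0.  ] [   1.4  -32.9 -103. ]
1.2 [-89.4   2.6] [-1.19 -0.   -0.  ] [   1.3  -40.4 -108.3]
1.3 [-81.4  -1.9] [-1.29 -0.   -0.  ] [   1.3  -48.3 -112.9]
1.4 [-73.   -5.6] [-1.39 -0.   -0.  ] [   1.3  -56.7 -116.7]
1.5 [-64.3  -8.5] [-1.49  0.   -0.  ] [   1.3  -65.3 -119.7]
1.6 [-55.4 -10.5] [-1.59  0.   -0.  ] [   1.3  -74.3 -121.7]
```

Emit:
{"api": "servo_tool", "payload": {
  "targets": [
    [0, 0, 0, 1, 0, -6, -1],
    [0, 0, 0, 1, 0, -13, -1],
    [-0.04, 0, 0, 1, 0, -17, -1],
    [-0.09, 0, 0, 1, 1, -22, -1],
    [-0.14, 0, 0, 1, 1, -26, -1],
    [-0.19, 0, 0, 1, 1, -31, -1],
    [-0.24, 0, 0, 1, 1, -35, -1],
    [-0.29, 0, 0, 1, 1, -40, -1]
  ]
}}

```text
time_s: 20.3
eef_pos: [0.4704, -0.1764, 0.0861]
eef_rot: [0.02, 0.707, 0.019, -0.707]
wrist_force: [-1.4, 1.0, 0.9]
opening: 0.001
```

```bash
python3 st.py -130 95 86 -180
python3 - <<'E'
from h import *
from bench import ctrl
o=ctrl.get_obs()
for th in np.arange(0.3,1.1,.1):
    p=np.array([-40,80])-90*np.array([np.cos(th),np.sin(th)]); f=p-18*np.array([np.sin(th),-np.cos(th)])
    t,s=rel(o,s2w(*f,86),PSI-np.pi+th); print(round(th,1),f.round(1),t.round(2),s.round(1))
import cv2
a,b,c,d=(130,280,170,340)
cv2.imwrite(f"pics/scene3.png",cv2.resize(ctrl.camera("scene")["pixels"][a:b,c:d],None,fx=4,fy=4,interpolation=cv2.INTER_CUBIC))
E
```

```text
t 20.3 slicer [-131.1   70.8   86.1] phi [ 0.056 -0.998  0.001] x [ 0.    -0.001 -1.   ] F slicer [0.63 1.61 0.88] q6 0.92 op 0.001
turn [ 0.302 -0.    -0.001] shift [ 0.1 -8.2 22.8]
0.3 [-131.3   70.6] [ 0. -0. -0.] [ 0.1  0.2 -0.1]
0.4 [-129.9   61.5] [-0.1 -0.  -0. ] [ 0.1  1.6 -9.2]
0.5 [-127.6   52.6] [-0.2 -0.  -0. ] [  0.1   2.1 -18.4]
0.6 [-124.4   44. ] [-0.3  0.  -0. ] [  0.1   1.6 -27.5]
0.7 [-120.4   35.8] [-0.4  0.  -0. ] [  0.1   0.2 -36.6]
0.8 [-115.6   28. ] [-0.5  0.  -0. ] [  0.1  -2.1 -45.5]
0.9 [-110.    20.7] [-0.6  0.  -0. ] [  0.1  -5.2 -54.1]
1.0 [-103.8   14. ] [-0.7  0.  -0. ] [  0.1  -9.2 -62.3]
```

View pics/scene3.png

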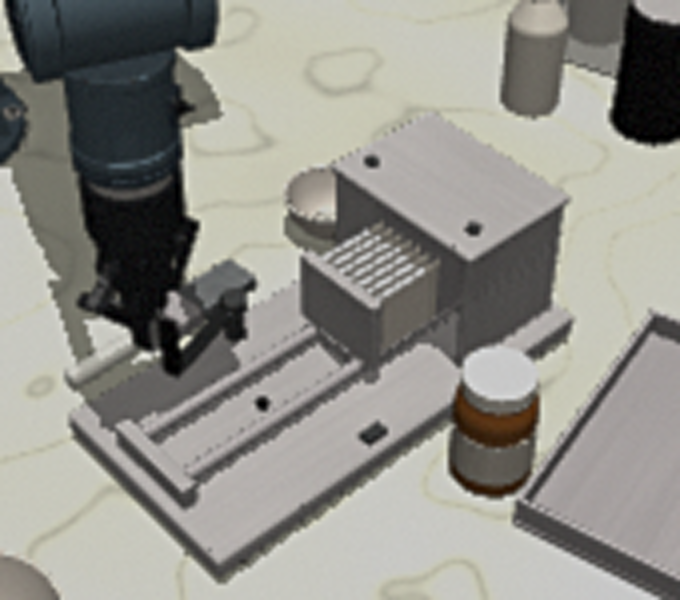

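The latch is swinging: the peg has moved from (145,330) to about (172,345), ahead of the fingers, and the contact force is about 1.6 N. I carry on along the arc.

Emit:
{"api": "servo_tool", "payload": {
  "targets": [
    [-0.05, 0, 0, 0, 1, -5, -1],
    [-0.1, 0, 0, 0, 2, -9, -1],
    [-0.15, 0, 0, 0, 2, -14, -1],
    [-0.2, 0, 0, 0, 2, -18, -1],
    [-0.25, 0, 0, 0, 2, -23, -1],
    [-0.3, 0, 0, 0, 2, -27, -1],
    [-0.35, 0, 0, 0, 1, -32, -1],
    [-0.4, 0, 0, 0, 0, -37, -1]
  ]
}}

```text
time_s: 21.35
eef_pos: [0.5079, -0.1746, 0.086]
eef_rot: [-0.162, -0.688, -0.161, 0.689]
wrist_force: [-1.1, -1.0, 0.1]
opening: 0.001
```

Emit:
{"api": "servo_tool", "payload": {
  "targets": [
    [-0.05, 0, 0, 0, 1, -5, -1],
    [-0.1, 0, 0, 0, 2, -9, -1],
    [-0.15, 0, 0, 0, 2, -14, -1],
    [-0.2, 0, 0, 0, 2, -18, -1],
    [-0.25, 0, 0, 0, 2, -23, -1],
    [-0.3, 0, 0, 0, 2, -27, -1],
    [-0.35, 0, 0, 0, 1, -32, -1],
    [-0.4, 0, 0, 0, 0, -37, -1]
  ]
}}

```text
time_s: 22.35
eef_pos: [0.5412, -0.1583, 0.0858]
eef_rot: [-0.296, -0.642, -0.295, 0.643]
wrist_force: [-1.1, -1.9, 0.1]
opening: 0.002
```

```bash
python3 st.py -130 95 86 -180
python3 - <<'E'
from h import *
from bench import ctrl
o=ctrl.get_obs()
for th in np.arange(1.,1.71,.1):
    p=np.array([-40,80])-90*np.array([np.cos(th),np.sin(th)]); f=p-18*np.array([np.sin(th),-np.cos(th)])
    t,s=rel(o,s2w(*f,86),PSI-np.pi+th); print(round(th,1),f.round(1),t.round(2),s.round(1))
import cv2
a,b,c,d=(130,280,170,340)
cv2.imwrite(f"pics/scene4.png",cv2.resize(ctrl.camera("scene")["pixels"][a:b,c:d],None,fx=4,fy=4,interpolation=cv2.INTER_CUBIC))
E
```

```text
t 22.35 slicer [-96.3   6.6  85.8] phi [ 0.759 -0.651  0.001] x [ 0.    -0.002 -1.   ] F slicer [-2.1   0.58  0.05] q6 0.22 op 0.002
turn [ 1.108  0.    -0.002] shift [ -0.2 -64.1  69.6]
1.0 [-103.8   14. ] [ 0.11  0.   -0.  ] [-0.1 -3.3 10. ]
1.1 [-96.9   8. ] [ 0.01  0.   -0.  ] [-0.2 -1.   1.1]
1.2 [-89.4   2.6] [-0.09  0.   -0.  ] [-0.2  0.5 -8. ]
1.3 [-81.4  -1.9] [-0.19  0.   -0.  ] [ -0.2   1.  -17.1]
1.4 [-73.   -5.6] [-0.29  0.   -0.  ] [ -0.2   0.6 -26.3]
1.5 [-64.3  -8.5] [-0.39  0.   -0.  ] [ -0.2  -0.8 -35.4]
1.6 [-55.4 -10.5] [-0.49  0.   -0.  ] [ -0.2  -3.  -44.3]
1.7 [-46.3 -11.6] [-0.59  0.   -0.  ] [ -0.2  -6.1 -52.9]
```

View pics/scene4.png

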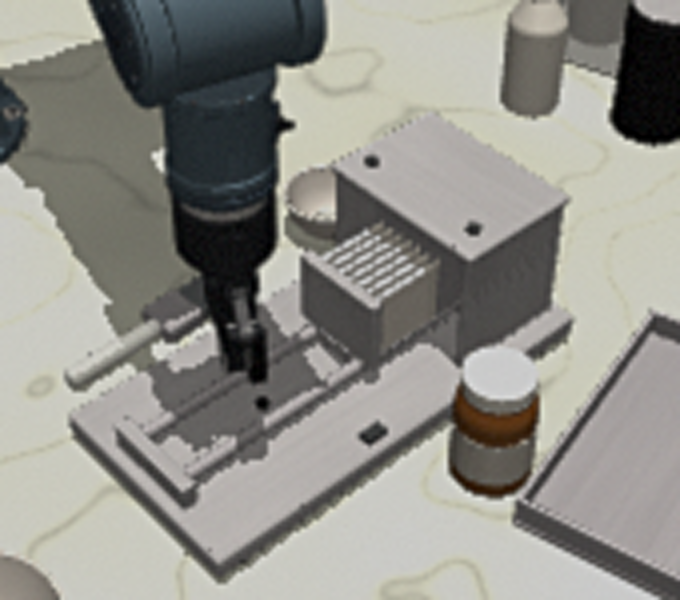

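Emit:
{"api": "servo_tool", "payload": {
  "targets": [
    [-0.04, 0, 0, 0, 0, -4, -1],
    [-0.09, 0, 0, 0, 1, -8, -1],
    [-0.14, 0, 0, 0, 1, -13, -1],
    [-0.19, 0, 0, 0, 1, -17, -1],
    [-0.24, 0, 0, 0, 1, -22, -1],
    [-0.29, 0, 0, 0, 1, -26, -1],
    [-0.34, 0, 0, 0, 0, -31, -1],
    [-0.39, 0, 0, 0, -1, -35, -1]
  ]
}}

```text
time_s: 23.4
eef_pos: [0.564, -0.1308, 0.0861]
eef_rot: [-0.417, -0.572, -0.415, 0.572]
wrist_force: [1.6, -2.1, -0.1]
opening: -0.001
```

```bash
python3 st.py -55 -10.5 86 -90
```

```text
t 23.4 slicer [-64.1  -8.9  86.1] phi [ 0.951 -0.309  0.002] x [ 0.002 -0.002 -1.   ] F slicer [-1.61 -2.08 -0.09] q6 -0.12 op -0.001
turn [-0.068  0.002 -0.002] shift [ 0.   1.  -9.2]
```

Emit:
{"api": "servo_tool", "payload": {
  "targets": [
    [-0.02, 0, 0, 0, 0, -2, -1],
    [-0.04, 0, 0, 0, 0, -3, -1],
    [-0.06, 0, 0, 0, 0, -4, -1],
    [-0.07, 0, 0, 0, 0, -5, -1],
    [-0.07, 0, 0, 0, 0, -6, -1],
    [-0.07, 0, 0, 0, 0, -7, -1],
    [-0.07, 0, 0, 0, 0, -8, -1],
    [-0.07, 0, 0, 0, 0, -9, -1]
  ]
}}

```text
time_s: 24.4
eef_pos: [0.566, -0.1251, 0.0861]
eef_rot: [-0.437, -0.556, -0.434, 0.559]
wrist_force: [-4.2, -14.7, 1.0]
opening: 0.003
```

```bash
python3 st.py
```

```text
t 24.4 slicer [-58.1  -9.4  86.1] phi [ 0.97  -0.242  0.001] x [-0.    -0.007 -1.   ] F slicer [-15.26   0.48   0.97] q6 -0.17 op 0.003
```

The latch force rose to 15 N with the tool at x -58 mm, which puts the peg at about x -40 mm, its closed stop. I retreat and look.

Emit:
{"api": "servo_tool", "payload": {
  "targets": [
    [0, 0, 0, 0, 0, 10, -1],
    [0, 0, 0, 0, 0, 35, -1],
    [0, 0, 0, -30, 0, 45, -1],
    [0, 0, 0, -80, 0, 50, -1],
    [0, 0, 0, -130, 0, 60, -1],
    [0, 0, 0, -140, -40, 100, -1],
    [0, 0, 0, -140, -80, 140, -1],
    [0, 0, 0, -140, -120, 180, -1]
  ]
}}

```text
time_s: 25.4
eef_pos: [0.4047, -0.27, 0.2273]
eef_rot: [-0.438, -0.556, -0.434, 0.558]
wrist_force: [-0.4, -1.2, -0.3]
opening: -0.007
```

Emit:
{"api": "servo_tool", "payload": {
  "targets": [
    [0, 0, 0, 0, -30, 50, -1],
    [0, 0, 0, 0, -60, 90, -1],
    [0, 0, 0, 0, -80, 120, -1],
    [0, 0, 0, 0, -80, 120, -1],
    [0, 0, 0, 0, -80, 120, -1],
    [0, 0, 0, 0, -80, 120, -1],
    [0, 0, 0, 0, -80, 120, -1],
    [0, 0, 0, 0, -80, 120, -1]
  ]
}}

```text
time_s: 26.4
eef_pos: [0.2987, -0.3668, 0.2279]
eef_rot: [-0.438, -0.555, -0.434, 0.558]
wrist_force: [-0.3, 0.1, -0.6]
opening: 0.0
```

```bash
python3 st.py
python3 - <<'E'
from bench import ctrl
import cv2
for n,(a,b,c,d) in {"scene":(130,280,170,340),"top":(115,265,190,380)}.items():
    p=ctrl.camera(n)["pixels"]; cv2.imwrite(f"pics/{n}5full.png",p)
    cv2.imwrite(f"pics/{n}5.png",cv2.resize(p[a:b,c:d],None,fx=4,fy=4,interpolation=cv2.INTER_CUBIC))
E
```

```text
t 26.4 slicer [-357.6  191.   227.9] phi [ 0.971 -0.24   0.002] x [ 0.001 -0.006 -1.   ] F slicer [ 0.02  0.27 -0.63] q6 -0.89 op 0.0
```

View pics/scene5.png

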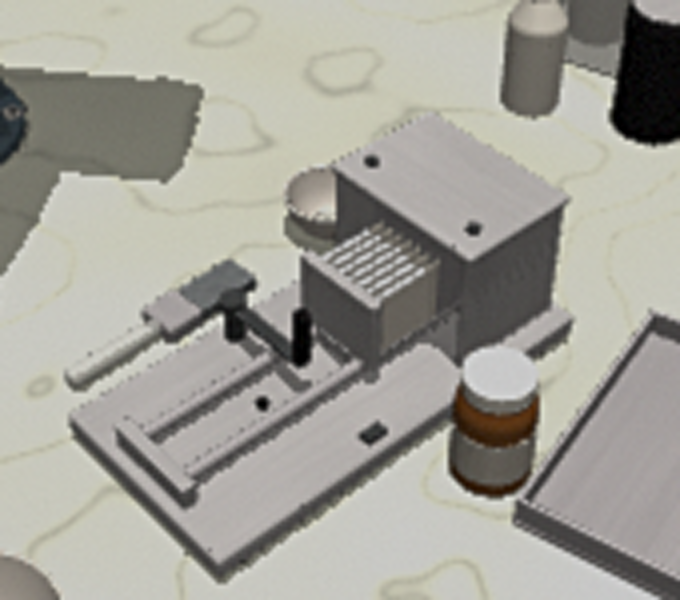

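View pics/top5.png

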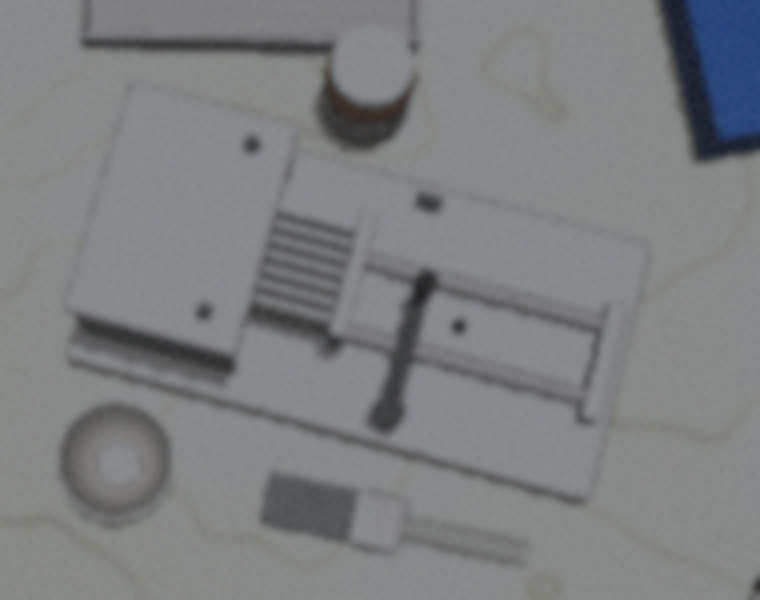

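View pics/top5full.png

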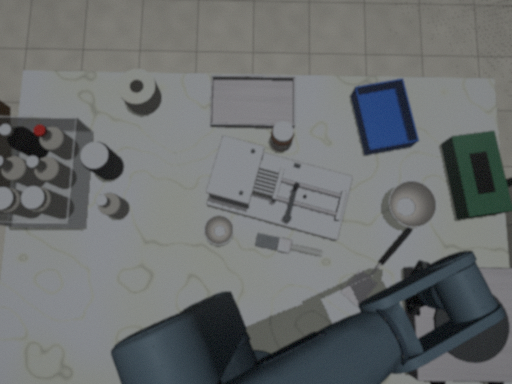

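The top view shows the latch right across the rods, from the boss at (385,415) to the peg at (425,285). The pusher is still home, and everything around it is unmoved. The arm is clear with about zero wrist force.

Run:
```python
from bench import ctrl
print(ctrl.hand_in())
```

```text
the job is handed in; nothing more can be done
None
```

The pusher is home, the latch is right across the rails behind it, and the job is handed in. It took about 26 s of the 64 s allowed.

- **Pusher:** I pushed it with shut fingers at about 10–20 mm/s. It took about 10 N while stuck and broke free with its face at roughly x -75 to -60 mm, dropping to 4–5 N. It stopped with the face at about x +5 mm: a further 3 mm command moved it only 0.1 mm while the force rose from 7.6 to 16 N. That rise is my only evidence that it is fully home, because the stop can't be seen. 16 N was the highest push I read, though force was only read about once a second.
- **Latch:** I only pushed the peg round, never gripped it. It met its stop with the peg at about x -40 mm, pressing with about 15 N.
- **Final check:** In the last pictures the latch lies across the rods and the pusher has not moved back. The jar, bowls, bottles and brush stand where they did; in the top view the arm hid part of the spatula, but the arm never went down near it. The wrist force was near zero, with the arm touching nothing.
- **Disagreement:** My fit of the slicer's position left errors of up to about 9 mm at some corners. The contacts still came within 2 mm or so of where I expected them.

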